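# Turn the sanding-sheet sample leaf over in its ring binder

## Task

Two small ring binders of samples lie open on the store-room table. In the one with the tan sanding-sheet leaf and the orange tab, turn that leaf right over across the rings so that it lies flat on the other side with its other face up, then let go. Leave the leaf with the blue tab lying as it is.

Things in the scene. Friction and masses are not known exactly. Their poses are not given: they have to be found in the camera images.
- sanding_leaf (a joint): The leaf to turn: stiff board 150 x 102 x 3 mm, tan sanding-sheet face up, three swatches on its underside, on two steel rings (36 mm across, tops 46 mm above the table) of a fixed black binder. 0 = flat, to the right as the robot sees it, 1.57 = upright, 3.14 = flat on the left, turned over. Swings freely with slight drag, falls back if let go before upright, sinks over beyond it; under 1 N to lift.
- sanding_leaf_tab (a point): Grip point on the orange tab at the middle of the leaf's free edge, 147 mm from the hinge axis, mid-thickness (28 mm above the table when flat on either side). Tab 30 mm wide (along the hinge), 5 mm thick, reaching from 115 (leaf edge) to 165 mm from the axis; only table beneath beyond the cover's edge at 125 mm. x along the hinge, y towards it, z out of the tan face.
- sanding_leaf_hinge (a point): Point on the hinge axis (centre line of the rings, level, 28 mm above the table) directly opposite the tab: the line to the tab is square to the axis. x along the axis. The leaf turns up and over it to the mirror-image place. The binder is 170 mm along the axis, 250 mm across; stacks of boards 26 mm high on both sides reach 115 mm from the axis.
- washer_leaf (a joint): The leaf to leave alone: same size and shape, in a like black binder beside the other, with a blue-grey face carrying six round steel washers and a blue tab. Either binder may be the left one. 0 = lying flat as at the start, 3.14 = turned over.

How it is judged:
By the outcome, as a careful person would: the job done as asked, in the order asked, and still so for the second after the job is handed in, with the robot touching nothing.
It also fails if it takes over 37 s, if anything falls off the work surface, if the arm or the gripper's body presses on something with over 40 N, if the wrist force passes 120 N, or if a joint passes its speed limit or range.

## Robot

A 6-joint arm with a two-finger parallel gripper is mounted at the origin on the work surface. World frame = base frame: x ahead of the robot, y to its left, z up, the work surface at z = 0. Lengths are in mm, angles in rad, forces in N, time in s.
With the tool pointing down it reaches from about 350 to 775 mm from the base axis. Payload 7.3 kg.
Tool frame: the origin (TCP) lies at the very end of the fingers, on their centre line; the grasp point (between the pads) lies 19 mm behind it; z points along the fingers, y is the direction in which the jaws open and shut (so a half turn about z gives the same grasp; the last joint's range is limited). The gripper opens to 92 mm and grips with 3 to 60 N. Pads are 19 mm wide; open, the fingers measure 130 mm over their backs; the gripper's body (75 mm by 190 mm) begins 47 mm behind the grasp point.
Start: joints at [1.089, 0.342, 1.524, -0, 1.275, -0.146], TCP at [172.988, 495.705, 197.241] pointing down, gripper open.
Joint ranges: [-2.53, 2.53], [-0.77, 2.02], [0.04, 2.7], [-1, 4.14], [0.28, 2.66], [-3.11, 3.11]. Speed limits (rad/s): [2.57, 2.57, 3.14, 3.14, 3.14, 3.14].

## Interface

Orientations are given as [roll, pitch, yaw] about the fixed x, y, z axes, in that order (R = Rz(yaw) Ry(pitch) Rx(roll)).
In Python, from plant import bot gives the robot as it stands.
- The arm moves only by the tool arm_command, never from a script. Its argument "targets" is a list of rows, each an object of numbers: "x", "y", "z": the shift along the world's x, y, z in cm; "roll": the turn about the world's z in rad. In form: [{"x": .., "y": .., "z": .., "roll": ..}, ...]. A call has 1 to 8 rows; each row is the pose to reach, as a shift and turn from the pose commanded when the call began; what a row does not reach only later rows make up. A row lasts 1/12 s, in which the tool goes at most 41.7 mm and 7.16 degrees, less where a joint would pass 70% of its speed; a pose out of reach is approached as far as the arm can. A call with a gripper value outside its range is refused whole. "fingers" is the opening, from 0 (shut) to 1 (fully open), set as the call begins (left out, the last holds). The fingers move at their own pace and stop on an object; the grip force is fixed at half the most. Time passes only in rows, so rows that repeat a pose let the fingers close. It gives the time, the measured TCP pose, the force and the opening at its end, in the units of the state.
- bot.get_obs(): the state, without advancing time (a new reading comes with each control period).
- bot.capture(name): name is "scene" or "top" or "wrist"; returns a dict with "img" (420x560x3 uint8, blue, green, red), "fx", "fy", "cx", "cy" (pixels), "k1" (the pictures are not rectified: a ray, as slopes to the right and down, at radius r is drawn at 1 + k1 r^2 times it, then the intrinsics apply), "position" and "rotation" of the camera in the world; the wrist camera has in their place "hand_eye" (4x4, takes a point from camera to tool coordinates, whose origin is the TCP and whose axes are the flange's). Camera axes: x right, y down, z forward; pixel columns grow to the right and rows downward; lengths in mm; the calibration is good to about 2 mm. A picture is of the moment at which its call begins: read the wrist's pose just before it. There is no depth.
- bot.close_job(): hands the job in, once; it reports no verdict.
The state is a dict: "time": time; "joint_positions": joint angles; "dq": joint speeds; "tau": joint torques, N m; "tool_pos": TCP position; "tcp_rot": TCP orientation; "contact_force": force on the tool from outside, world axes, zero at the start; "moment": the same for the moment, N m; "grip_width": finger opening in mm.
Only numpy, scipy, OpenCV 4.12 (cv2) and the standard library are available. Lean on these libraries where they do the work, as an engineer would, in place of code of your own. Each camera call takes 0.05 s, during which the arm holds its last target.

## Working session

There is one attempt and no reset: what is moved stays moved. The work goes in short steps, Python scripts to look and compute and a tool call to move; the robot and the scene stay as the last step left them, time stands still between calls to the robot, and variables do not carry over. Pictures are saved under pics/ and viewed, and the job is handed in when it is done.

Besides the shell and the picture viewer there is one more tool, called by a JSON object that holds its "fn" and its "kwargs". arm_command: Moves the arm, as the interface text tells. Its arguments: {"type":"object","properties":{"targets":{"type":"array","items":{"type":"object","properties":{"x":{"type":"number"},"y":{"type":"number"},"z":{"type":"number"},"roll":{"type":"number"}}}},"fingers":{"type":"number"}},"required":["targets"]}

```bash
mkdir -p pics; ls; python3 - <<'E'
from plant import bot
import cv2,json
o=bot.get_obs(); print(o)
for n in ("scene","top"):
    c=bot.capture(n); cv2.imwrite(f"pics/{n}0.png",c["img"]); print(n,{k:(v.tolist() if hasattr(v,'tolist') else v) for k,v in c.items() if k!="img"})
E
```

```text
pics
{'time': 0.0, 'joint_positions': array([ 1.08901913e+00,  3.42705288e-01,  1.52501878e+00,  9.41007292e-06,
        1.27537543e+00, -1.45975193e-01]), 'dq': array([-0.00144624,  0.00079079, -0.00062141,  0.0011418 , -0.00030341,
       -0.00019416]), 'tau': array([ 1.87548071e-04, -4.31235588e+01, -2.44223589e+01,  7.17162900e-02,
        5.60202822e-02, -9.17131229e-05]), 'tool_pos': array([172.75685278, 495.29120502, 196.55341984]), 'tcp_rot': array([-3.14010314e+00, -2.28084194e-04,  2.80578773e+00]), 'contact_force': array([ 0.80181369, -0.10195762, -1.06515528]), 'moment': array([-0.01115542, -0.03689881, -0.0119659 ]), 'grip_width': 91.71941764187326}
scene {'fx': 463.0723005388063, 'fy': 463.0723005388063, 'cx': 269.71282371660465, 'cy': 206.250547248781, 'k1': -0.15351723438565612, 'position': [1314.6179780843229, -36.115493465240654, 605.7745650351369], 'rotation': [-2.181700137617577, 0.01928994166350617, 1.6040032423739898]}
top {'fx': 501.99378069620286, 'fy': 501.99378069620286, 'cx': 279.6089695531069, 'cy': 217.08216206128895, 'k1': -0.16397757149051412, 'position': [345.0160314797434, -57.76913018427731, 1224.4899119790616], 'rotation': [-2.994932683692825, -0.022510006507288738, -1.5960756112548888]}
```

View pics/scene0.png

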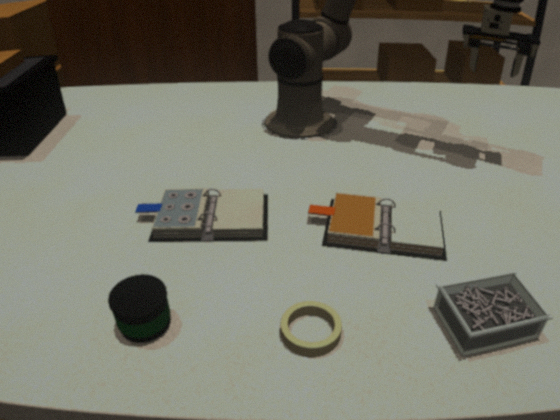

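View pics/top0.png

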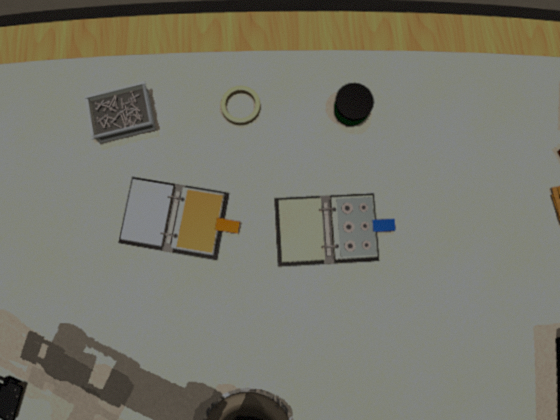

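Top view: tan leaf in the left binder, with its orange tab at about (229,226), its hinge strip at about (173,217), and the leaf body spanning about (181–225, 187–256). The blue-tabbed leaf is in the right binder, with its tab at (384,225). Next I segment the tab and leaf and turn them into world positions.

```bash
cat > h.py <<'E'
import numpy as np,cv2
from scipy.spatial.transform import Rotation as R
def ray(c,uv,Rw=None,p=None):
    d=np.array([(uv[0]-c["cx"])/c["fx"],(uv[1]-c["cy"])/c["fy"]]); s=d.copy()
    for _ in range(20): s=d/(1+c["k1"]*(s@s))
    if Rw is None:
        Rw=np.array(c["rotation"]); Rw=R.from_euler("xyz",Rw).as_matrix() if Rw.ndim==1 else Rw; p=np.array(c["position"])
    return p,Rw@np.array([s[0],s[1],1])
def onz(c,uv,z,Rw=None,p=None):
    p,d=ray(c,uv,Rw,p); return p+d*(z-p[2])/d[2]
def px(c,X):
    Rw=R.from_euler("xyz",c["rotation"]).as_matrix(); q=Rw.T@(np.array(X)-c["position"]); s=q[:2]/q[2]
    s=s*(1+c["k1"]*(s@s)); return s[0]*c["fx"]+c["cx"],s[1]*c["fy"]+c["cy"]
E
python3 - <<'E'
from h import *; from plant import bot
for n in ("top","scene"):
    c=bot.capture(n); im=c["img"]
    hsv=cv2.cvtColor(im,cv2.COLOR_BGR2HSV)
    if n=="top": roi=(170,165,250,270)
    else: roi=(300,185,400,250)
    x0,y0,x1,y1=roi
    cr=im[y0:y1,x0:x1]; cv2.imwrite(f"pics/{n}_crop.png",cv2.resize(cr,None,fx=7,fy=5.6 if n=="top" else 7,interpolation=cv2.INTER_CUBIC)[:600,:800])
    pts=[(229,226),(203,221)] if n=="top" else [(320,211),(355,213)]
    for u,v in pts: print(n,im[v,u],hsv[v,u])
    m=((hsv[...,1]>120)&(hsv[...,0]<25)).astype(np.uint8); mm=np.zeros_like(m); mm[y0:y1,x0:x1]=m[y0:y1,x0:x1]
    ratio=im[...,2].astype(float)/(im[...,1]+1)
    for u,v in pts: print(ratio[v,u])
    cont,_=cv2.findContours(mm,cv2.RETR_EXTERNAL,cv2.CHAIN_APPROX_NONE); k=max(cont,key=cv2.contourArea); print(cv2.contourArea(k),cv2.boundingRect(k))
    tab=(mm>0)&(hsv[...,0]<((hsv[pts[0][1],pts[0][0],0].astype(int)+hsv[pts[1][1],pts[1][0],0])/2))
    for nm,M in (("tab",tab),("leaf",(mm>0)&~tab)):
        M=cv2.morphologyEx(M.astype(np.uint8),cv2.MORPH_OPEN,np.ones((3,3)))
        k=max(cv2.findContours(M,0,1)[0],key=cv2.contourArea); b=cv2.boxPoints(cv2.minAreaRect(k))
        print(nm,cv2.contourArea(k),[(q.round(1).tolist(),onz(c,q,29.5 if nm=="leaf" else 30.5).round(1).tolist()) for q in b])
    print(onz(c,(279,217),0))
E
```

```text
top [ 17  86 132] [ 18 222 132]
top [ 55 107 130] [ 21 147 130]
1.5172413793103448
1.2037037037037037
2174.0 (177, 190, 63, 62)
tab 260.0 [([214.39999389648438, 230.60000610351562], [491.5, 67.9, 30.5]), ([215.60000610351562, 217.1999969482422], [523.7, 64.8, 30.5]), ([239.5, 219.39999389648438], [517.2, 7.3, 30.5]), ([238.3000030517578, 232.8000030517578], [485.0, 10.7, 30.5])]
leaf 1579.0 [([176.5, 245.5], [457.5, 159.4, 29.5]), ([187.10000610351562, 192.39999389648438], [586.3, 134.0, 29.5]), ([221.6999969482422, 199.3000030517578], [567.3, 49.8, 29.5]), ([211.10000610351562, 252.39999389648438], [439.3, 76.3, 29.5])]
[525.42738239 -88.40472796   0.        ]
scene [ 23  69 157] [ 10 218 157]
scene [ 41  88 133] [ 15 176 133]
2.242857142857143
1.4943820224719102
1701.0 (309, 194, 66, 42)
tab 191.0 [([308.6000061035156, 213.8000030517578], [521.0, 8.7, 30.5]), ([309.20001220703125, 204.5], [486.6, 11.3, 30.5]), ([334.3999938964844, 206.1999969482422], [492.6, 65.5, 30.5]), ([333.79998779296875, 215.5], [526.7, 61.4, 30.5])]
leaf 1495.0 [([329.1000061035156, 231.3000030517578], [579.5, 48.0, 29.5]), ([333.1000061035156, 193.0], [439.3, 67.0, 29.5]), ([375.79998779296875, 197.39999389648438], [456.6, 161.2, 29.5]), ([371.79998779296875, 235.6999969482422], [593.4, 132.2, 29.5])]
[491.47183474 -54.64387256   0.        ]
```

```bash
cat > fit.py <<'E'
from h import *; from scipy.optimize import minimize
def model(p):
    hx,hy,a=p; d=np.array([np.sin(a),-np.cos(a)]); e=np.array([np.cos(a),np.sin(a)])  # d: hinge->tab ; e: along hinge
    P=lambda s,t,z:[*(np.array([hx,hy])+d*s+e*t),z]
    leaf=[P(s,t,29.5) for s,t in((13,-75),(13,75),(115,75),(115,-75))]
    tab=[P(s,t,30.5) for s,t in((115,-15),(115,15),(165,15),(165,-15))]
    return leaf,tab
def loss(p,views):
    L=0
    for pxf,mask in views:
        S=4; M=np.zeros((mask.shape[0]*S,mask.shape[1]*S),np.uint8)
        for poly in model(p): cv2.fillPoly(M,[np.round(((np.array([pxf(X) for X in poly])+.5)*S-.5)*16).astype(np.int32)],255,shift=4)
        m=cv2.resize(M,None,fx=1/S,fy=1/S,interpolation=cv2.INTER_AREA)/255.
        L+=np.abs(m-mask).sum()/mask.sum()
    return L
E
python3 - <<'E'
from fit import *; from plant import bot
V=[]
for n,roi in (("top",(165,165,250,275)),("scene",(300,185,400,250))):
    c=bot.capture(n); hsv=cv2.cvtColor(c["img"],cv2.COLOR_BGR2HSV); x0,y0,x1,y1=roi
    m=((hsv[...,1]>110)&(hsv[...,0]<28)).astype(np.uint8); mm=np.zeros_like(m); mm[y0:y1,x0:x1]=m[y0:y1,x0:x1]
    mm=cv2.morphologyEx(mm,cv2.MORPH_OPEN,np.ones((3,3)));V.append((lambda X,c=c:px(c,X),mm.astype(float)))
for vs in (V[:1],V[1:],V):
    best=min((minimize(loss,(526,152,s),args=(vs,),method="Nelder-Mead",options=dict(initial_simplex=[(526,152,s),(534,152,s),(526,160,s),(526,152,s+.08)])) for s in(-.15,-.22)),key=lambda r:r.fun)
    h=best.x; print(h.round(3),best.fun, "tab147",h[0]+147*np.sin(h[2]),h[1]-147*np.cos(h[2]))
E
```

```text
[ 5.33133e+02  1.62531e+02 -2.26000e-01] 0.24572847289304653 tab147 500.131521391238 19.283556146561693
[ 5.22160e+02  1.62956e+02 -1.31000e-01] 0.20802763118376452 tab147 502.96016241775425 17.215192567794674
[ 5.28309e+02  1.60808e+02 -1.84000e-01] 0.4640833474528613 tab147 501.4005746633862 16.29207857924507
```

View pics/top_crop.png

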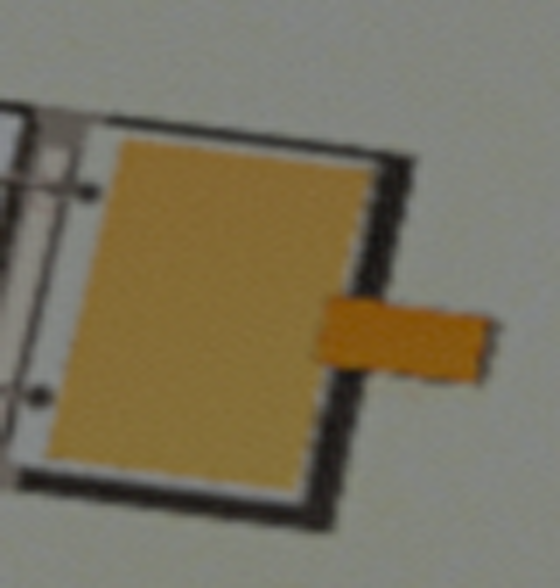

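Tan sheet doesn't fill the leaf (grey border), so that fit is biased. I'll move to above the leaf with the jaws roughly along the hinge, and refine with the wrist camera.

{"fn": "arm_command", "kwargs": {"targets": [{"x": 33,"y": -43,"z": 6,"roll": -1.415},{"x": 33,"y": -43,"z": 6,"roll": -1.415},{"x": 33,"y": -43,"z": 6,"roll": -1.415},{"x": 33,"y": -43,"z": 6,"roll": -1.415},{"x": 33,"y": -43,"z": 6,"roll": -1.415},{"x": 33,"y": -43,"z": 6,"roll": -1.415},{"x": 33,"y": -43,"z": 6,"roll": -1.415},{"x": 33,"y": -43,"z": 6,"roll": -1.415}], "fingers": 1}}

```text
time: 0.97
tool_pos: [375.5, 231.1, 234.4]
tcp_rot: [3.141, -0.0, 1.8]
contact_force: [1.2, 1.1, 0.8]
grip_width: 91.6
```

{"fn": "arm_command", "kwargs": {"targets": [{"x": 12.8,"y": -16.6,"z": 2.2,"roll": -0.415},{"x": 12.8,"y": -16.6,"z": 2.2,"roll": -0.415},{"x": 12.8,"y": -16.6,"z": 2.2,"roll": -0.415},{"x": 12.8,"y": -16.6,"z": 2.2,"roll": -0.415},{"x": 12.8,"y": -16.6,"z": 2.2,"roll": -0.415},{"x": 12.8,"y": -16.6,"z": 2.2,"roll": -0.415},{"x": 12.8,"y": -16.6,"z": 2.2,"roll": -0.415},{"x": 12.8,"y": -16.6,"z": 2.2,"roll": -0.415}]}}

```text
time: 1.63
tool_pos: [502.2, 67.1, 255.5]
tcp_rot: [-3.14, -0.0, 1.39]
contact_force: [0.3, -0.3, -0.6]
grip_width: 91.9
```

```bash
python3 - <<'E'
from plant import bot; import cv2,pickle
o=bot.get_obs(); c=bot.capture("wrist"); cv2.imwrite("pics/w1.png",c["img"]); pickle.dump((o,c),open("w1.pkl","wb"))
print(o["tool_pos"],o["tcp_rot"],o["joint_positions"].round(2),c["hand_eye"],c["fx"],c["cx"],c["cy"],c["k1"])
E
```

```text
[502.1685888   67.11135386 255.50830134] [-3.14039711e+00 -2.80902465e-04  1.39015012e+00] [-0.02  0.27  1.47  0.    1.41  0.16] [[-5.02813744e-04 -9.51839688e-01 -3.06595754e-01  8.29107383e+01]
 [ 9.99999864e-01 -5.21336960e-04 -2.14760530e-05  6.24356143e-02]
 [-1.39397939e-04 -3.06595723e-01  9.51839820e-01 -1.87594515e+02]
 [ 0.00000000e+00  0.00000000e+00  0.00000000e+00  1.00000000e+00]] 354.4273357124582 274.84907041590145 206.45969029766923 -0.04851118561754704
```

View pics/w1.png

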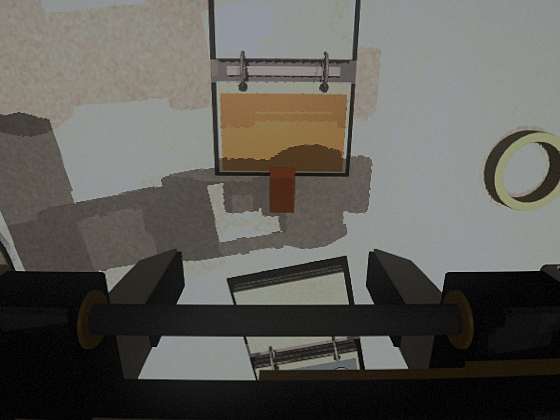

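The wrist view shows the tab at about (282,190) with its end at row 212. The rings are at (243,70) and (324,70), and the cover's edges are at columns about 215 and 352. I'll zoom in for precise corners.

```bash
python3 - <<'E'
import cv2
im=cv2.imread("pics/w1.png"); cv2.imwrite("pics/w1c.png",cv2.convertScaleAbs(cv2.resize(im[45:225,200:370],None,fx=3.3,fy=3.3,interpolation=cv2.INTER_CUBIC),alpha=1.5))
E
```

```text
(no output)
```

View pics/w1c.png

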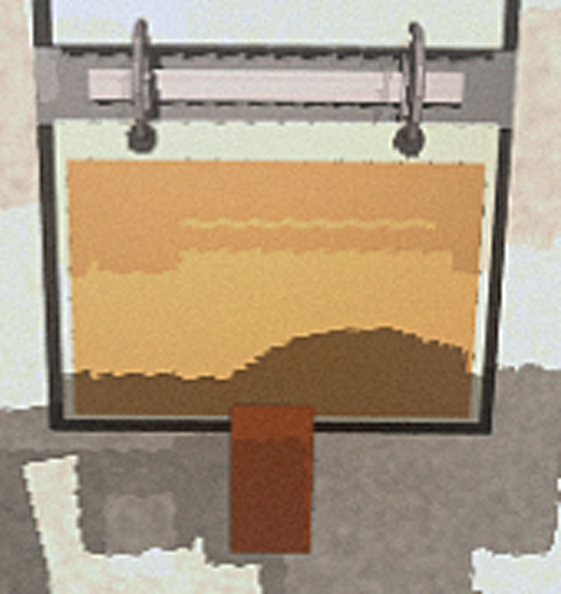

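```bash
python3 - <<'E'
from h import *; import pickle
o,c=pickle.load(open("w1.pkl","rb"))
Rt=R.from_euler("xyz",o["tcp_rot"]).as_matrix(); H=np.array(c["hand_eye"]); Rw=Rt@H[:3,:3]; p=Rt@H[:3,3]+o["tool_pos"]
def W(u,v,z): return onz(c,(200+(u+.5)/3.3-.5,45+(v+.5)/3.3-.5),z,Rw,p)[:2]
A={k:W(*v) for k,v in dict(tabL=(230,553,30.5),tabR=(311,553,30.5),tabTL=(232,405,30.5),tabTR=(313,405,30.5),leafBL=(63,417,29.5),leafBR=(482,417,29.5),leafTL=(54,122,29.5),leafTR=(498,123,29.5),covBL=(50,433,0),covBR=(491,433,0),ringL=(140,20,46),ringR=(415,24,46)).items()}
for k,v in A.items(): print(k,v.round(1))
d=lambda a,b:(A[b]-A[a],np.linalg.norm(A[b]-A[a]).round(1),np.arctan2(*(A[b]-A[a])[::-1]).round(3))
for a,b in (("tabL","tabR"),("tabTL","tabTR"),("tabTL","tabL"),("tabTR","tabR"),("leafBL","leafBR"),("leafTL","leafTR"),("leafTL","leafBL"),("leafTR","leafBR"),("covBL","covBR"),("ringL","ringR")): print(a,b,d(a,b))
E
```

```text
tabL [485.   11.9]
tabR [514.7   6.5]
tabTL [496.   66.8]
tabTR [524.6  61.6]
leafBL [435.2  73.3]
leafBR [583.9  46.1]
leafTL [455.  172.5]
leafTR [601.7 145.4]
covBL [423.   62.7]
covBR [591.3  31.9]
ringL [491.  196.5]
ringR [576.2 179.8]
tabL tabR (array([29.6875751 , -5.42743717]), np.float64(30.2), np.float64(-0.181))
tabTL tabTR (array([28.53673628, -5.21364302]), np.float64(29.0), np.float64(-0.181))
tabTL tabL (array([-11.04569484, -54.87556465]), np.float64(56.0), np.float64(-1.769))
tabTR tabR (array([ -9.89485601, -55.08935879]), np.float64(56.0), np.float64(-1.749))
leafBL leafBR (array([148.64912189, -27.15931773]), np.float64(151.1), np.float64(-0.181))
leafTL leafTR (array([146.75657668, -27.08937328]), np.float64(149.2), np.float64(-0.183))
leafTL leafBL (array([-19.71807646, -99.17278415]), np.float64(101.1), np.float64(-1.767))
leafTR leafBR (array([-17.82553126, -99.24272861]), np.float64(100.8), np.float64(-1.749))
covBL covBR (array([168.33725499, -30.76124444]), np.float64(171.1), np.float64(-0.181))
ringL ringR (array([ 85.14342033, -16.71620684]), np.float64(86.8), np.float64(-0.194))
```

{"fn": "arm_command", "kwargs": {"targets": [{"x": 0.1,"y": -3.9,"z": 0},{"x": 0.1,"y": -3.98,"z": -4},{"x": 0.1,"y": -3.98,"z": -8},{"x": 0.1,"y": -3.98,"z": -12},{"x": 0.1,"y": -3.98,"z": -16},{"x": 0.1,"y": -3.98,"z": -19.5},{"x": 0.1,"y": -3.98,"z": -21},{"x": 0.1,"y": -3.98,"z": -21.5}]}}

```text
$.targets[0]: bad value
```

```bash
python3 - <<'E'
from plant import bot; import cv2,pickle
o=bot.get_obs(); c=bot.capture("wrist"); cv2.imwrite("pics/w2.png",c["img"]); pickle.dump((o,c),open("w2.pkl","wb"))
print(o["tool_pos"],o["tcp_rot"],o["contact_force"])
E
```

```text
[501.85855846  67.72363251 255.66786045] [-3.14060114e+00 -2.64199845e-04  1.39143093e+00] [0.06134615 0.48667047 0.0406894 ]
```

View pics/w2.png

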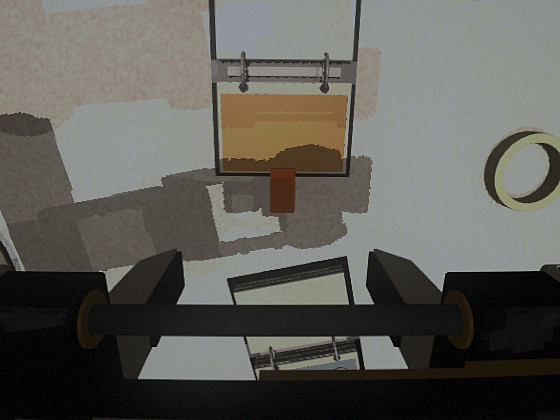

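The call was refused because each row needs a roll value, so nothing moved. I'm resending it.

{"fn": "arm_command", "kwargs": {"targets": [{"x": 0.1,"y": -3.9,"z": 0,"roll": 0},{"x": 0.1,"y": -4.0,"z": -4,"roll": 0},{"x": 0.1,"y": -4.0,"z": -8,"roll": 0},{"x": 0.1,"y": -4.0,"z": -12,"roll": 0},{"x": 0.1,"y": -4.0,"z": -16,"roll": 0},{"x": 0.1,"y": -4.0,"z": -19.5,"roll": 0},{"x": 0.1,"y": -4.0,"z": -21,"roll": 0},{"x": 0.1,"y": -4.0,"z": -21.5,"roll": 0}]}}

```text
time: 2.4
tool_pos: [500.9, 28.5, 38.2]
tcp_rot: [-3.136, 0.0, 1.393]
contact_force: [0.2, 0.2, 0.0]
grip_width: 91.6
```

```bash
python3 - <<'E'
from plant import bot; import cv2,pickle
o=bot.get_obs(); c=bot.capture("wrist"); cv2.imwrite("pics/w3.png",c["img"]); pickle.dump((o,c),open("w3.pkl","wb"))
print(o["tool_pos"],o["tcp_rot"],o["contact_force"])
E
```

```text
[500.87305968  28.5403912   38.21305569] [-3.13576173e+00  3.69196944e-04  1.39305220e+00] [0.24173117 0.18579519 0.00226133]
```

View pics/w3.png

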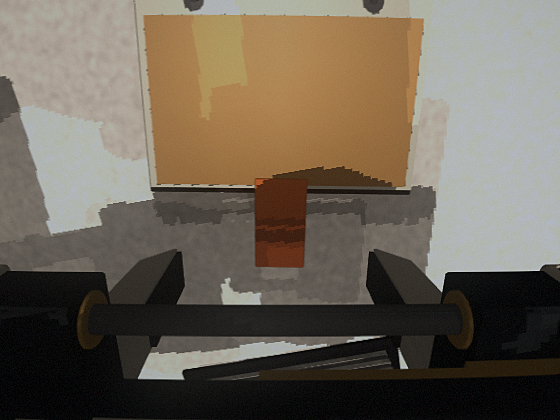

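The tab is now at columns 255–306 with its end at row 267, centred between the fingers. Recomputing its position from this closer view.

```bash
python3 - <<'E'
from h import *; import pickle
from plant import bot
o,c=pickle.load(open("w3.pkl","rb")); print(bot.get_obs()["tool_pos"],bot.get_obs()["tcp_rot"])
Rt=R.from_euler("xyz",o["tcp_rot"]).as_matrix(); H=np.array(c["hand_eye"]); Rw=Rt@H[:3,:3]; p=Rt@H[:3,3]+o["tool_pos"]
hsv=cv2.cvtColor(c["img"],cv2.COLOR_BGR2HSV)
W=lambda u,v,z:onz(c,(u,v),z,Rw,p)[:2]
E1,E2=W(255,267.5,30.5),W(304,267.5,30.5); L1,L2=W(152,187,29.5),W(408,190,29.5);
print(E1,E2,np.linalg.norm(E2-E1),L1,L2,np.linalg.norm(L2-L1))
a=np.arctan2(*(L2-L1)[::-1]); print("a",a)
d=np.array([np.sin(a),-np.cos(a)])
print("hinge",(E1+E2)/2-165*d,(L1+L2)/2-115*d,"grip",(E1+E2)/2-18*d,(L1+L2)/2+32*d)
E
```

```text
[501.84271749  28.29674249  39.09602667] [-3.13759025e+00  2.51658981e-04  1.39286041e+00]
[485.4326347   11.59411814] [515.05510206   6.34094461] 30.084653976373854 [436.74039996  71.9313512 ] [581.63117969  44.25068014] 147.51121178036644
a -0.18877042304603056
hinge [531.20633333 171.03642341] [530.76568964 171.04812224] grip [503.62159183  26.64777414] [503.18094814  26.65947298]
```

{"fn": "arm_command", "kwargs": {"targets": [{"x": 0.1,"y": -0.1,"z": -1.5,"roll": 0},{"x": 0.1,"y": -0.1,"z": -2.5,"roll": 0},{"x": 0.1,"y": -0.1,"z": -3.0,"roll": 0},{"x": 0.1,"y": -0.1,"z": -3.0,"roll": 0},{"x": 0.1,"y": -0.1,"z": -3.0,"roll": 0},{"x": 0.1,"y": -0.1,"z": -3.0,"roll": 0}]}}

```text
time: 2.95
tool_pos: [505.3, 25.9, 11.7]
tcp_rot: [3.14, -0.0, 1.391]
contact_force: [0.1, -0.7, -0.6]
grip_width: 91.8
```

{"fn": "arm_command", "kwargs": {"targets": [{"x": 0,"y": 0.0,"z": -0.2,"roll": 0},{"x": 0,"y": 0.0,"z": -0.2,"roll": 0},{"x": 0,"y": 0.0,"z": -0.2,"roll": 0},{"x": 0,"y": 0.0,"z": -0.2,"roll": 0}]}}

```text
time: 3.28
tool_pos: [504.8, 25.8, 9.1]
tcp_rot: [3.141, -0.0, 1.391]
contact_force: [0.1, -0.0, 0.0]
grip_width: 92.2
```

Small correction, then closing.

{"fn": "arm_command", "kwargs": {"targets": [{"x": -0.13,"y": 0.13,"z": 0,"roll": 0},{"x": -0.13,"y": 0.13,"z": 0,"roll": 0},{"x": -0.13,"y": 0.13,"z": 0,"roll": 0}]}}

```text
time: 3.53
tool_pos: [503.3, 27.3, 8.9]
tcp_rot: [-3.142, 0.0, 1.391]
contact_force: [-0.3, -0.4, 0.6]
grip_width: 91.7
```

{"fn": "arm_command", "kwargs": {"targets": [{"x": 0,"y": 0,"z": 0,"roll": 0},{"x": 0,"y": 0,"z": 0,"roll": 0},{"x": 0,"y": 0,"z": 0,"roll": 0},{"x": 0,"y": 0,"z": 0,"roll": 0},{"x": 0,"y": 0,"z": 0,"roll": 0},{"x": 0,"y": 0,"z": 0,"roll": 0},{"x": 0,"y": 0,"z": 0,"roll": 0},{"x": 0,"y": 0,"z": 0,"roll": 0}], "fingers": 0.2}}

```text
time: 4.2
tool_pos: [503.4, 27.2, 8.9]
tcp_rot: [3.141, 0.0, 1.391]
contact_force: [-0.6, -0.4, -0.5]
grip_width: 43.1
```

```bash
python3 - <<'E'
from plant import bot; import cv2
print(bot.get_obs())
cv2.imwrite("pics/w4.png",bot.capture("wrist")["img"])
import numpy as np
r=147;a=-.185;d=np.array([np.sin(a),-np.cos(a)])
for t in np.arange(0,181,10):
    q=np.radians(t); s=r*(np.cos(q)-1); print(t,(d*s/10).round(2),round(r*np.sin(q)/10,2))
E
```

```text
{'time': 4.2, 'joint_positions': array([-9.81987865e-02,  5.42053058e-01,  1.80883778e+00, -3.33242513e-05,
        7.90597248e-01,  8.18456327e-02]), 'dq': array([ 4.66422353e-05,  9.98740739e-04,  9.19120330e-04,  1.00956332e-03,
        5.69814917e-04, -7.33418674e-04]), 'tau': array([-1.83507014e-03, -4.52895248e+01, -1.65822440e+01,  5.97711210e-02,
        3.00990266e-02,  1.26046225e-04]), 'tool_pos': array([503.40358082,  27.16844366,   8.91114241]), 'tcp_rot': array([3.14148650e+00, 1.50601073e-05, 1.39077535e+00]), 'contact_force': array([-0.58850243, -0.37924796, -0.47264395]), 'moment': array([-0.08847229,  0.085533  , -0.03874887]), 'grip_width': 43.09753598149934}
0 [-0. -0.] 0.0
10 [0.04 0.22] 2.55
20 [0.16 0.87] 5.03
30 [0.36 1.94] 7.35
40 [0.63 3.38] 9.45
50 [0.97 5.16] 11.26
60 [1.35 7.22] 12.73
70 [1.78 9.51] 13.81
80 [ 2.23 11.94] 14.48
90 [ 2.7  14.45] 14.7
100 [ 3.17 16.96] 14.48
110 [ 3.63 19.39] 13.81
120 [ 4.06 21.67] 12.73
130 [ 4.44 23.74] 11.26
140 [ 4.78 25.52] 9.45
150 [ 5.05 26.96] 7.35
160 [ 5.24 28.03] 5.03
170 [ 5.37 28.68] 2.55
180 [ 5.41 28.9 ] 0.0
```

View pics/w4.png

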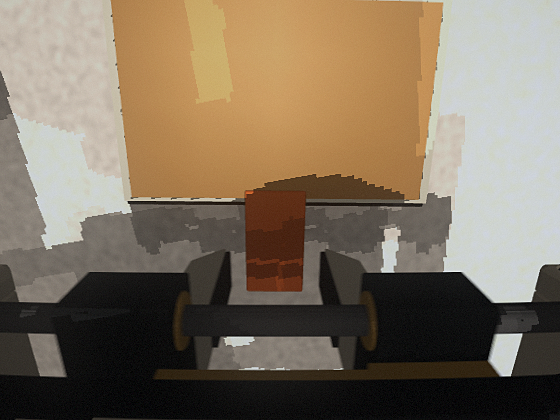

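The fingers are still closing, centred on the tab (tab centre at about column 274, between finger edges 230 and 322). Closing fully.

{"fn": "arm_command", "kwargs": {"targets": [{"x": 0,"y": 0,"z": 0,"roll": 0},{"x": 0,"y": 0,"z": 0,"roll": 0},{"x": 0,"y": 0,"z": 0,"roll": 0},{"x": 0,"y": 0,"z": 0,"roll": 0},{"x": 0,"y": 0,"z": 0,"roll": 0}], "fingers": 0}}

```text
time: 4.67
tool_pos: [503.4, 27.2, 8.9]
tcp_rot: [3.142, 0.0, 1.391]
contact_force: [0.2, -0.6, -0.7]
grip_width: 5.6
```

```bash
python3 - <<'E'
from plant import bot; import cv2
c=bot.capture("wrist")["img"];cv2.imwrite("pics/w5.png",c)
c=bot.capture("scene")["img"];cv2.imwrite("pics/s5.png",cv2.resize(c[150:270,260:460],None,fx=4,fy=4,interpolation=cv2.INTER_CUBIC))
E
```

```text
(no output)
```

View pics/w5.png

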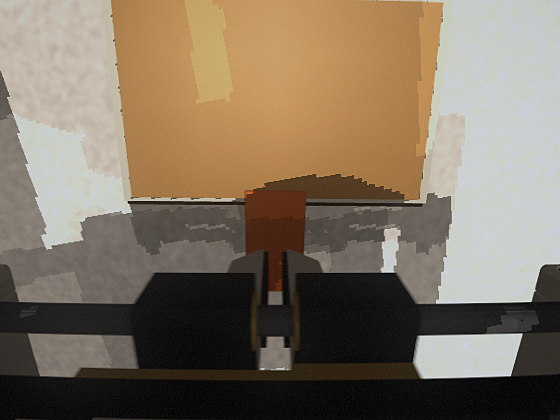

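View pics/s5.png

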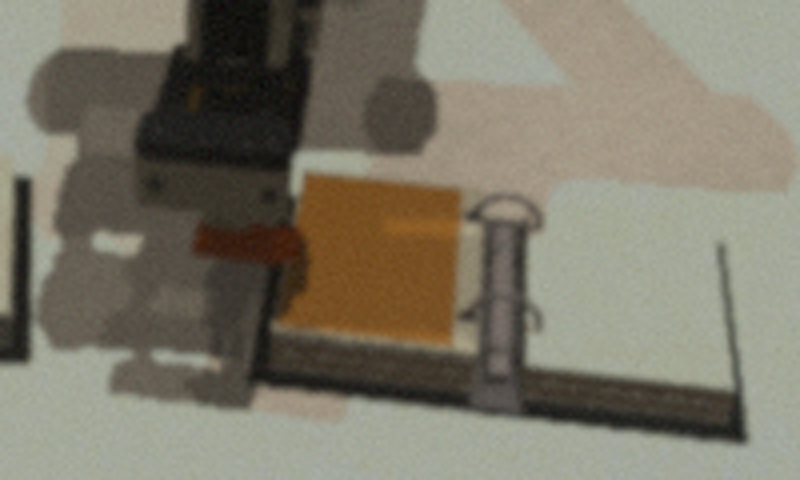

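The fingers closed without catching the tab. Checking where the TCP projects in the scene picture.

```bash
python3 - <<'E'
from h import *; from plant import bot
c=bot.capture("scene"); o=bot.get_obs(); print(o["grip_width"],o["tool_pos"],o["joint_positions"])
for z in (0,9,28,47,75,100,150):
    u,v=px(c,(503.4,27.2,z)); print(z,round(u,1),round(v,1),"crop",(u-260)*4,(v-150)*4)
i=cv2.resize(c["img"][60:270,240:400],None,fx=2.8,fy=2.8,interpolation=cv2.INTER_CUBIC); cv2.imwrite("pics/s6.png",cv2.convertScaleAbs(i,alpha=1.5))
t=bot.capture("top")["img"]; cv2.imwrite("pics/t6.png",cv2.convertScaleAbs(cv2.resize(t[160:330,110:260],None,fx=3.5,fy=3.5,interpolation=cv2.INTER_CUBIC),alpha=1.5))
E
```

```text
0.16165717775856817 [503.43050413  27.15939057   8.93227175] [-9.81876687e-02  5.42027489e-01  1.80880242e+00 -8.15343021e-05
  7.90596791e-01  8.18130615e-02]
0 316.4 220.4 crop 225.59590963486062 281.5151522457088
9 316.6 217.1 crop 226.24559646663624 268.22804653684716
28 316.9 209.9 crop 227.6294142253273 239.71859954266858
47 317.3 202.6 crop 229.02968971516748 210.57445358731525
75 317.8 191.6 crop 231.12267608252614 166.43767772700824
100 318.3 181.5 crop 233.02021961686887 125.80054172006021
150 319.2 160.2 crop 236.89232468391856 40.912005822225524
```

View pics/s6.png

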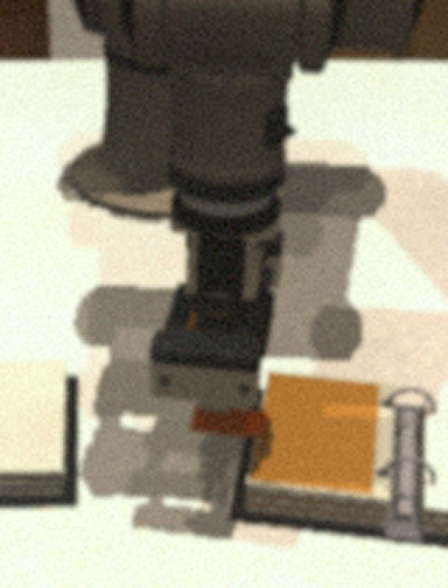

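View pics/t6.png

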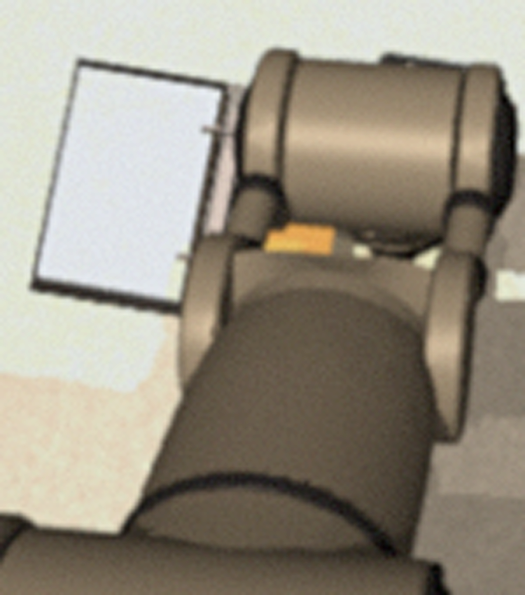

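```bash
python3 - <<'E'
from h import *; from plant import bot
c=bot.capture("scene")
e=np.array([np.cos(-.18),np.sin(-.18)]);f=np.array([-e[1],e[0]])
T=np.array([503.4,27.2])
for s in (95,65,30,22):
  for t in (-37.5,37.5,-11,11):
    print(s,t,[(z,np.round(((px(c,(*(T+e*s+f*t),z))-np.array([240,60]))*2.8)).tolist()) for z in (9,40,75,100)])
E
```

```text
95 -37.5 [(9, [145.0, 511.0]), (40, [146.0, 477.0]), (75, [146.0, 437.0]), (100, [147.0, 407.0])]
95 37.5 [(9, [249.0, 523.0]), (40, [252.0, 489.0]), (75, [254.0, 449.0]), (100, [257.0, 419.0])]
95 -11 [(9, [182.0, 515.0]), (40, [183.0, 481.0]), (75, [184.0, 441.0]), (100, [185.0, 411.0])]
95 11 [(9, [212.0, 519.0]), (40, [214.0, 485.0]), (75, [216.0, 445.0]), (100, [217.0, 415.0])]
65 -37.5 [(9, [153.0, 485.0]), (40, [153.0, 452.0]), (75, [154.0, 412.0]), (100, [154.0, 383.0])]
65 37.5 [(9, [254.0, 497.0]), (40, [256.0, 463.0]), (75, [259.0, 424.0]), (100, [261.0, 394.0])]
65 -11 [(9, [188.0, 490.0]), (40, [189.0, 456.0]), (75, [191.0, 416.0]), (100, [192.0, 387.0])]
65 11 [(9, [218.0, 493.0]), (40, [219.0, 459.0]), (75, [221.0, 420.0]), (100, [223.0, 390.0])]
30 -37.5 [(9, [160.0, 457.0]), (40, [161.0, 424.0]), (75, [162.0, 385.0]), (100, [162.0, 357.0])]
30 37.5 [(9, [259.0, 468.0]), (40, [261.0, 435.0]), (75, [264.0, 396.0]), (100, [266.0, 367.0])]
30 -11 [(9, [195.0, 461.0]), (40, [196.0, 428.0]), (75, [198.0, 389.0]), (100, [199.0, 360.0])]
30 11 [(9, [224.0, 464.0]), (40, [225.0, 431.0]), (75, [228.0, 392.0]), (100, [229.0, 363.0])]
22 -37.5 [(9, [162.0, 451.0]), (40, [163.0, 418.0]), (75, [163.0, 379.0]), (100, [164.0, 351.0])]
22 37.5 [(9, [260.0, 462.0]), (40, [262.0, 429.0]), (75, [265.0, 390.0]), (100, [267.0, 361.0])]
22 -11 [(9, [196.0, 455.0]), (40, [198.0, 422.0]), (75, [199.0, 383.0]), (100, [200.0, 354.0])]
22 11 [(9, [225.0, 458.0]), (40, [227.0, 425.0]), (75, [229.0, 386.0]), (100, [230.0, 357.0])]
```

The picture evidence all points one way:
- **Fingers:** they closed to 0 above the tab with no contact force.
- **Scene view:** the gripper body appears about 30 mm higher than the reported pose implies.
- **Wrist view:** the fingertip corners at row 252 put the tips about 31 mm short of the reported TCP.

So the tips are really near z≈40. I'll reopen, then descend in small steps while watching the force.

{"fn": "arm_command", "kwargs": {"targets": [{"x": 0,"y": 0,"z": 0,"roll": 0},{"x": 0,"y": 0,"z": 0,"roll": 0},{"x": 0,"y": 0,"z": 0,"roll": 0},{"x": 0,"y": 0,"z": 0,"roll": 0},{"x": 0,"y": 0,"z": 0,"roll": 0},{"x": 0,"y": 0,"z": 0,"roll": 0},{"x": 0,"y": 0,"z": 0,"roll": 0},{"x": 0,"y": 0,"z": 0,"roll": 0}], "fingers": 0.7}}

```text
time: 5.58
tool_pos: [503.4, 27.2, 8.9]
tcp_rot: [3.141, -0.0, 1.391]
contact_force: [-0.3, 0.1, -0.1]
grip_width: 49.4
```

{"fn": "arm_command", "kwargs": {"targets": [{"x": 0,"y": 0,"z": 0,"roll": 0},{"x": 0,"y": 0,"z": 0,"roll": 0},{"x": 0,"y": 0,"z": -0.2,"roll": 0},{"x": 0,"y": 0,"z": -0.4,"roll": 0}]}}

```text
time: 5.92
tool_pos: [503.5, 27.2, 4.8]
tcp_rot: [3.141, -0.0, 1.391]
contact_force: [-0.8, -0.2, -0.1]
grip_width: 64.2
```

{"fn": "arm_command", "kwargs": {"targets": [{"x": 0,"y": 0,"z": -0.2,"roll": 0},{"x": 0,"y": 0,"z": -0.4,"roll": 0},{"x": 0,"y": 0,"z": -0.6,"roll": 0}]}}

```text
time: 6.17
tool_pos: [503.3, 27.2, -1.4]
tcp_rot: [-3.141, 0.0, 1.391]
contact_force: [0.2, 0.7, -0.1]
grip_width: 64.6
```

```bash
python3 - <<'E'
from plant import bot; import cv2
o=bot.get_obs();print(o["tool_pos"],o["contact_force"])
c=bot.capture("wrist")["img"];cv2.imwrite("pics/w7.png",c)
c=bot.capture("scene")["img"];cv2.imwrite("pics/s7.png",cv2.convertScaleAbs(cv2.resize(c[150:250,260:400],None,fx=5,fy=5,interpolation=cv2.INTER_CUBIC),alpha=1.5))
E
```

```text
[503.28449947  27.19215817  -1.40345343] [ 0.18516215  0.68262851 -0.06770653]
```

View pics/w7.png

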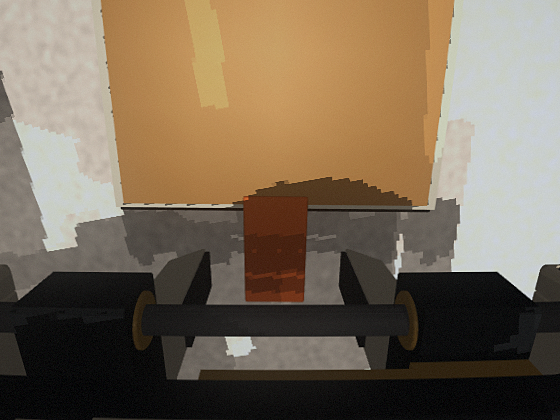

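View pics/s7.png

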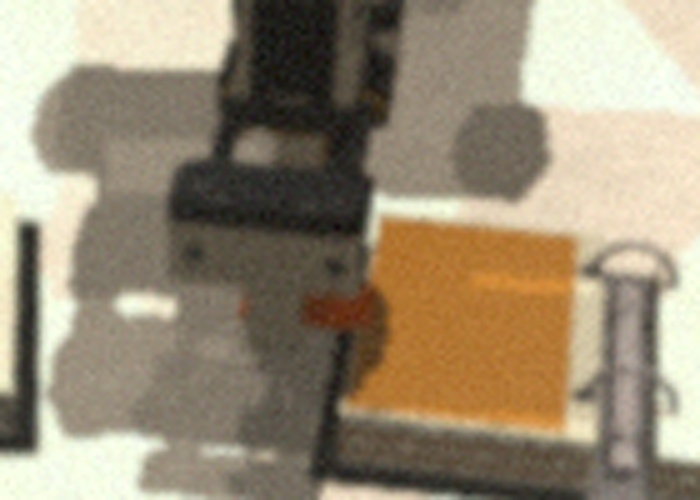

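At a reading of −1.4 there is still no contact, which confirms the bias. The scene view now shows the near finger in front of the tab, at crop (245–300, 285+). Continuing down.

{"fn": "arm_command", "kwargs": {"targets": [{"x": 0,"y": 0,"z": -0.2,"roll": 0},{"x": 0,"y": 0,"z": -0.4,"roll": 0},{"x": 0,"y": 0,"z": -0.6,"roll": 0},{"x": 0,"y": 0,"z": -0.8,"roll": 0}]}}

```text
time: 6.6
tool_pos: [503.4, 27.2, -9.3]
tcp_rot: [3.141, 0.0, 1.391]
contact_force: [-0.3, -1.0, 0.5]
grip_width: 64.1
```

{"fn": "arm_command", "kwargs": {"targets": [{"x": 0,"y": 0,"z": -0.2,"roll": 0},{"x": 0,"y": 0,"z": -0.4,"roll": 0},{"x": 0,"y": 0,"z": -0.4,"roll": 0}]}}

```text
time: 6.85
tool_pos: [503.1, 27.2, -13.5]
tcp_rot: [-3.141, 0.0, 1.391]
contact_force: [-0.1, -0.2, -0.6]
grip_width: 64.1
```

```bash
python3 - <<'E'
from plant import bot; import cv2
o=bot.get_obs();print(o["tool_pos"],o["contact_force"])
c=bot.capture("wrist")["img"];cv2.imwrite("pics/w8.png",c)
c=bot.capture("scene")["img"];cv2.imwrite("pics/s8.png",cv2.convertScaleAbs(cv2.resize(c[170:250,280:380],None,fx=7,fy=7,interpolation=cv2.INTER_CUBIC),alpha=2.2))
E
```

```text
[503.12247128  27.18080616 -13.5157626 ] [-0.14592859 -0.17653077 -0.56682925]
```

View pics/w8.png

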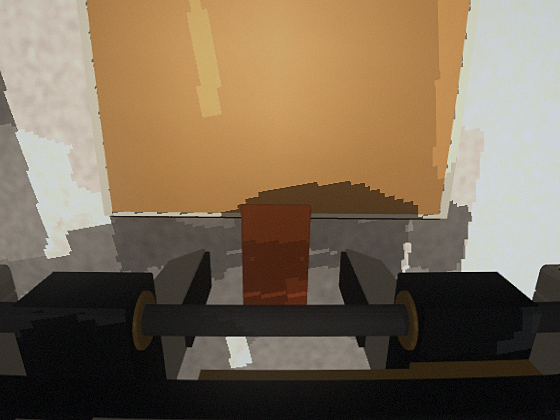

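View pics/s8.png

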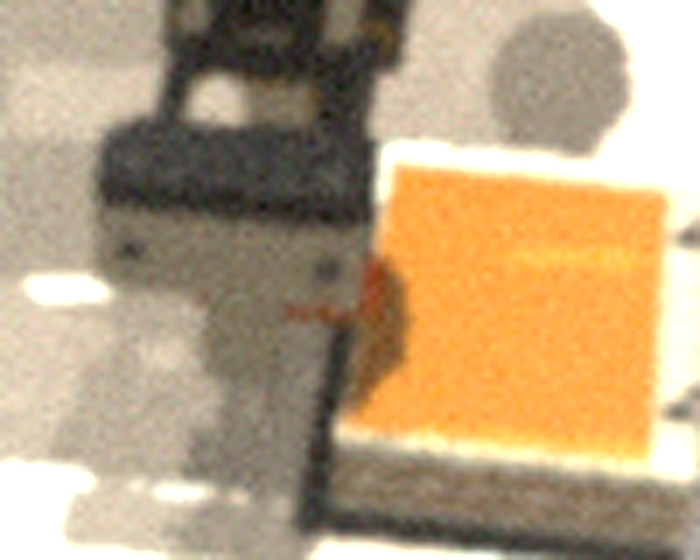

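{"fn": "arm_command", "kwargs": {"targets": [{"x": 0,"y": 0,"z": -0.2,"roll": 0},{"x": 0,"y": 0,"z": -0.4,"roll": 0},{"x": 0,"y": 0,"z": -0.4,"roll": 0}]}}

```text
time: 7.2
tool_pos: [503.2, 27.2, -17.4]
tcp_rot: [-3.141, 0.0, 1.391]
contact_force: [0.1, -0.2, -0.8]
grip_width: 64.3
```

{"fn": "arm_command", "kwargs": {"targets": [{"x": 0,"y": 0,"z": -0.1,"roll": 0},{"x": 0,"y": 0,"z": -0.2,"roll": 0},{"x": 0,"y": 0,"z": -0.3,"roll": 0}]}}

```text
time: 7.45
tool_pos: [503.4, 27.2, -20.2]
tcp_rot: [3.141, 0.0, 1.391]
contact_force: [-0.0, 0.3, 0.3]
grip_width: 63.8
```

```bash
python3 - <<'E'
from plant import bot; import cv2; from h import *
o=bot.get_obs();print(o["tool_pos"],o["contact_force"])
c=bot.capture("scene");cv2.imwrite("pics/s9.png",cv2.convertScaleAbs(cv2.resize(c["img"][170:250,280:380],None,fx=7,fy=7,interpolation=cv2.INTER_CUBIC),alpha=2.2))
e=np.array([np.cos(-.18),np.sin(-.18)]);f=np.array([-e[1],e[0]])
for s in (32,51):
  for z in (0,5,10,15,20,25): print(s,z,((np.array(px(c,(*(np.array([503.2,27.2])+e*s),z)))-[280,170])*7).round())
E
```

```text
[503.40207489  27.15814111 -20.16547222] [-0.00229257  0.25875253  0.33442466]
32 0 [241. 414.]
32 5 [242. 401.]
32 10 [242. 388.]
32 15 [243. 375.]
32 20 [243. 362.]
32 25 [244. 348.]
51 0 [232. 452.]
51 5 [233. 439.]
51 10 [234. 426.]
51 15 [234. 413.]
51 20 [235. 400.]
51 25 [235. 386.]
```

View pics/s9.png

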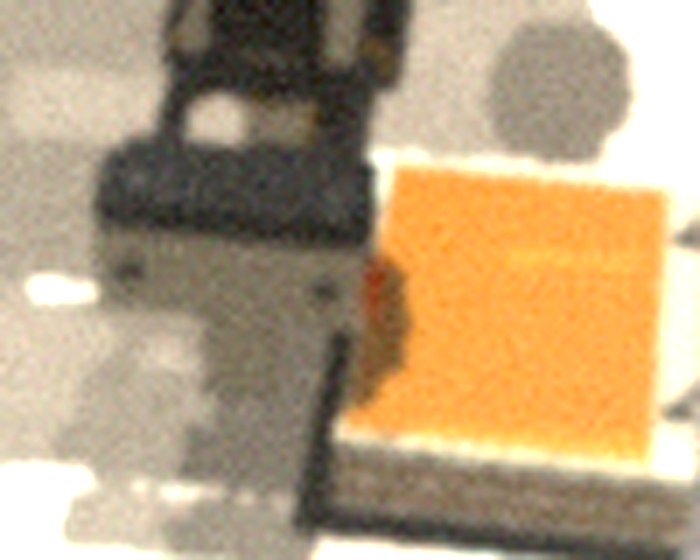

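The tips now reach below the tab (finger bottom at about crop row 400, so z≈5–20). No contact so far, so I'll close.

{"fn": "arm_command", "kwargs": {"targets": [{"x": 0,"y": 0,"z": 0,"roll": 0},{"x": 0,"y": 0,"z": 0,"roll": 0},{"x": 0,"y": 0,"z": 0,"roll": 0},{"x": 0,"y": 0,"z": 0,"roll": 0},{"x": 0,"y": 0,"z": 0,"roll": 0},{"x": 0,"y": 0,"z": 0,"roll": 0},{"x": 0,"y": 0,"z": 0,"roll": 0},{"x": 0,"y": 0,"z": 0,"roll": 0}], "fingers": 0}}

```text
time: 8.17
tool_pos: [503.2, 27.2, -20.1]
tcp_rot: [-3.141, 0.0, 1.391]
contact_force: [0.1, -0.0, 0.6]
grip_width: 29.5
```

Gripped, with the opening at 29.5 mm (tab 30 mm). Starting the arc in 5° steps.

{"fn": "arm_command", "kwargs": {"targets": [{"x": 0.01,"y": 0.05,"z": 1.28,"roll": 0},{"x": 0.04,"y": 0.22,"z": 2.55,"roll": 0},{"x": 0.09,"y": 0.49,"z": 3.8,"roll": 0},{"x": 0.16,"y": 0.87,"z": 5.03,"roll": 0},{"x": 0.25,"y": 1.35,"z": 6.21,"roll": 0},{"x": 0.36,"y": 1.94,"z": 7.35,"roll": 0},{"x": 0.49,"y": 2.61,"z": 8.43,"roll": 0},{"x": 0.63,"y": 3.38,"z": 9.45,"roll": 0}]}}

```text
time: 8.83
tool_pos: [509.6, 61.1, 74.6]
tcp_rot: [-3.141, 0.0, 1.391]
contact_force: [2.7, 1.4, -4.7]
grip_width: 29.3
```

```bash
python3 - <<'E'
from plant import bot; import cv2,numpy as np
o=bot.get_obs();print(o["tool_pos"],o["contact_force"],o["moment"],o["grip_width"])
a=bot.capture("wrist")["img"];b=bot.capture("scene")["img"][100:260,250:460]
cv2.imwrite("pics/a1.png",np.hstack([cv2.resize(a,(400,300)),cv2.resize(b,(394,300))]))
t0=40; r=14.7
for t in range(45,181,5):
    pass
E
```

```text
[509.58293494  61.11402632  74.64042456] [ 2.66753204  1.3895982  -4.74537198] [-0.09388037 -0.26904288 -0.0358034 ] 29.321505605287104
```

View pics/a1.png

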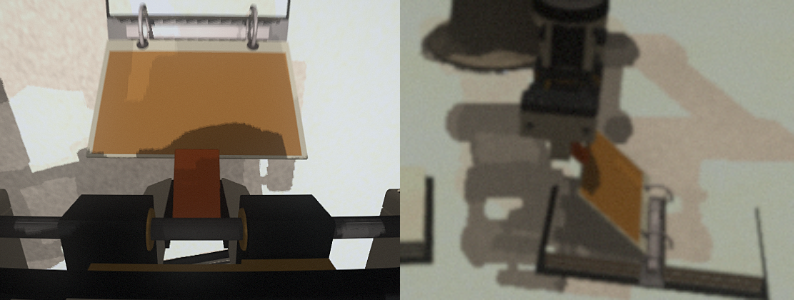

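The leaf is following, tilted about 40° with the tab held and forces of about 5 N. Continuing.

{"fn": "arm_command", "kwargs": {"targets": [{"x": 0.16,"y": 0.85,"z": 0.94,"roll": 0},{"x": 0.34,"y": 1.78,"z": 1.81,"roll": 0},{"x": 0.52,"y": 2.78,"z": 2.59,"roll": 0},{"x": 0.72,"y": 3.84,"z": 3.28,"roll": 0},{"x": 0.93,"y": 4.96,"z": 3.87,"roll": 0},{"x": 1.15,"y": 6.13,"z": 4.36,"roll": 0},{"x": 1.37,"y": 7.33,"z": 4.75,"roll": 0},{"x": 1.6,"y": 8.56,"z": 5.03,"roll": 0}]}}

```text
time: 9.6
tool_pos: [526.1, 147.6, 125.3]
tcp_rot: [3.141, 0.0, 1.391]
contact_force: [2.6, -3.4, -2.9]
grip_width: 29.8
```

{"fn": "arm_command", "kwargs": {"targets": [{"x": 0.24,"y": 1.25,"z": 0.16,"roll": 0},{"x": 0.47,"y": 2.51,"z": 0.22,"roll": 0},{"x": 0.71,"y": 3.77,"z": 0.16,"roll": 0},{"x": 0.94,"y": 5.02,"z": 0,"roll": 0},{"x": 1.17,"y": 6.25,"z": -0.28,"roll": 0},{"x": 1.4,"y": 7.45,"z": -0.67,"roll": 0},{"x": 1.61,"y": 8.62,"z": -1.16,"roll": 0},{"x": 1.83,"y": 9.73,"z": -1.75,"roll": 0}]}}

```text
time: 10.27
tool_pos: [545.2, 246.6, 108.4]
tcp_rot: [3.139, -0.003, 1.391]
contact_force: [2.2, 1.8, 6.5]
grip_width: 29.3
```

```bash
python3 - <<'E'
from plant import bot; import cv2,numpy as np
o=bot.get_obs();print(o["tool_pos"],o["contact_force"],o["moment"],o["grip_width"],o["joint_positions"])
a=bot.capture("wrist")["img"];b=bot.capture("scene")["img"][60:270,250:480]
cv2.imwrite("pics/a2.png",np.hstack([cv2.resize(a,(400,300)),cv2.resize(b,(330,300))]))
E
```

```text
[545.21398601 246.64084807 108.37108332] [2.24375442 1.80767245 6.54796321] [-0.27192192 -0.0870189  -0.02357544] 29.26227378395673 [0.29582986 0.55087755 1.44304228 0.00182914 1.1435264  0.47496346]
```

View pics/a2.png

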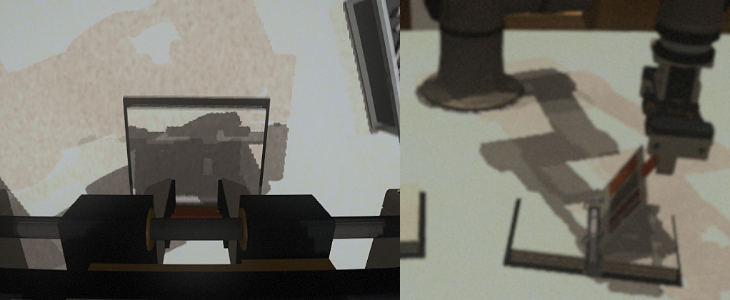

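The leaf is past upright, at about 120° with its swatch face coming up, and still gripped. Continuing down.

{"fn": "arm_command", "kwargs": {"targets": [{"x": 0.19,"y": 1.07,"z": -0.69,"roll": 0},{"x": 0.38,"y": 2.07,"z": -1.47,"roll": 0},{"x": 0.55,"y": 3.0,"z": -2.34,"roll": 0},{"x": 0.72,"y": 3.85,"z": -3.28,"roll": 0},{"x": 0.85,"y": 4.62,"z": -4.3,"roll": 0},{"x": 0.99,"y": 5.29,"z": -5.38,"roll": 0},{"x": 1.09,"y": 5.88,"z": -6.52,"roll": 0},{"x": 1.18,"y": 6.36,"z": -7.7,"roll": 0}]}}

```text
time: 11.03
tool_pos: [558.1, 313.0, 31.8]
tcp_rot: [3.136, -0.009, 1.391]
contact_force: [4.4, 9.6, 5.4]
grip_width: 28.8
```

{"fn": "arm_command", "kwargs": {"targets": [{"x": 0.07,"y": 0.38,"z": -1.23,"roll": 0},{"x": 0.13,"y": 0.65,"z": -2.48,"roll": 0},{"x": 0.16,"y": 0.82,"z": -3.75,"roll": 0},{"x": 0.17,"y": 0.87,"z": -4.8,"roll": 0},{"x": 0.17,"y": 0.87,"z": -4.8,"roll": 0}]}}

```text
time: 11.45
tool_pos: [560.0, 322.6, -18.2]
tcp_rot: [3.136, -0.01, 1.391]
contact_force: [6.0, 16.5, 1.9]
grip_width: 29.0
```

```bash
python3 - <<'E'
from plant import bot; import cv2,numpy as np
o=bot.get_obs();print(o["tool_pos"],o["contact_force"],o["moment"],o["grip_width"],o["joint_positions"])
a=bot.capture("wrist")["img"];b=bot.capture("scene")["img"][100:270,280:480]
cv2.imwrite("pics/a3.png",np.hstack([cv2.resize(a,(400,300)),cv2.resize(b,(353,300))]))
E
```

```text
[559.95524097 322.56420493 -18.17164133] [ 5.95628777 16.53475461  1.90609196] [ 2.13995873 -0.8184075  -0.05088604] 28.98350780096613 [0.40124026 0.77336632 1.40798248 0.00653885 0.9501867  0.57757976]
```

View pics/a3.png

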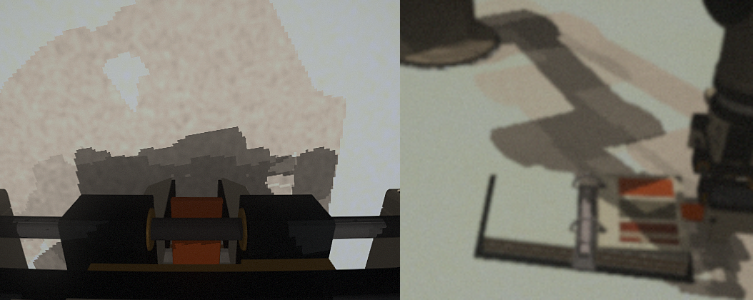

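The leaf is down with the swatches up and the tab held at z≈28. Releasing.

{"fn": "arm_command", "kwargs": {"targets": [{"x": 0,"y": 0,"z": 0,"roll": 0},{"x": 0,"y": 0,"z": 0,"roll": 0},{"x": 0,"y": 0,"z": 0,"roll": 0},{"x": 0,"y": 0,"z": 0,"roll": 0},{"x": 0,"y": 0,"z": 0,"roll": 0},{"x": 0,"y": 0,"z": 0,"roll": 0},{"x": 0,"y": 0,"z": 0,"roll": 0}], "fingers": 0.7}}

```text
time: 12.13
tool_pos: [557.4, 316.0, -17.9]
tcp_rot: [-3.141, 0.0, 1.39]
contact_force: [-0.5, -0.3, -0.6]
grip_width: 63.6
```

```bash
python3 - <<'E'
from plant import bot; import cv2,numpy as np
o=bot.get_obs();print(o["tool_pos"],o["contact_force"],o["moment"],o["grip_width"])
a=bot.capture("wrist")["img"];b=bot.capture("scene")["img"][100:270,280:480]
cv2.imwrite("pics/a4.png",np.hstack([cv2.resize(a,(400,300)),cv2.resize(b,(353,300))]))
E
```

```text
[557.43646154 316.0070893  -17.89913465] [-0.5421522  -0.25905327 -0.6317702 ] [-0.09403896  0.0743619   0.02358708] 63.61060180928391
```

View pics/a4.png

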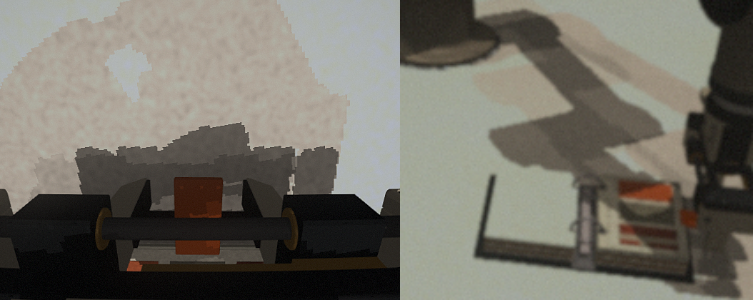

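Released with forces near zero, and the tab is free between the fingers. Going straight up, then away.

{"fn": "arm_command", "kwargs": {"targets": [{"x": 0,"y": 0,"z": 1,"roll": 0},{"x": 0,"y": 0,"z": 2.5,"roll": 0},{"x": 0,"y": 0,"z": 5,"roll": 0},{"x": 0,"y": 0,"z": 8,"roll": 0},{"x": 0,"y": 0,"z": 12,"roll": 0},{"x": 0,"y": 0,"z": 16,"roll": 0},{"x": 0,"y": 0,"z": 20,"roll": 0},{"x": 0,"y": 0,"z": 22,"roll": 0}]}}

```text
time: 12.9
tool_pos: [559.0, 316.8, 209.2]
tcp_rot: [3.134, -0.005, 1.391]
contact_force: [0.6, -0.7, 0.1]
grip_width: 64.4
```

{"fn": "arm_command", "kwargs": {"targets": [{"x": -4,"y": 2,"z": 0,"roll": 0},{"x": -7,"y": 5,"z": 0,"roll": 0},{"x": -10,"y": 7,"z": 0,"roll": 0},{"x": -13,"y": 9,"z": 0,"roll": 0},{"x": -15,"y": 10,"z": 0,"roll": 0},{"x": -15,"y": 10,"z": 0,"roll": 0},{"x": -15,"y": 10,"z": 0,"roll": 0}]}}

```text
time: 13.48
tool_pos: [406.6, 416.8, 203.3]
tcp_rot: [3.14, -0.001, 1.393]
contact_force: [0.1, 0.1, -0.1]
grip_width: 64.2
```

```bash
python3 - <<'E'
from plant import bot; import cv2,numpy as np
o=bot.get_obs();print(o["time"],o["tool_pos"],o["contact_force"],o["dq"].round(3))
a=bot.capture("top")["img"][150:300,90:420];b=bot.capture("scene")["img"][150:270,120:480]
cv2.imwrite("pics/a5.png",np.vstack([cv2.resize(a,(660,300)),cv2.resize(b,(660,220))]))
E
```

```text
13.4833 [406.62546756 416.82295216 203.3333858 ] [ 0.11409267  0.12713518 -0.09428078] [-0.041  0.019 -0.018 -0.01  -0.004 -0.006]
```

View pics/a5.png

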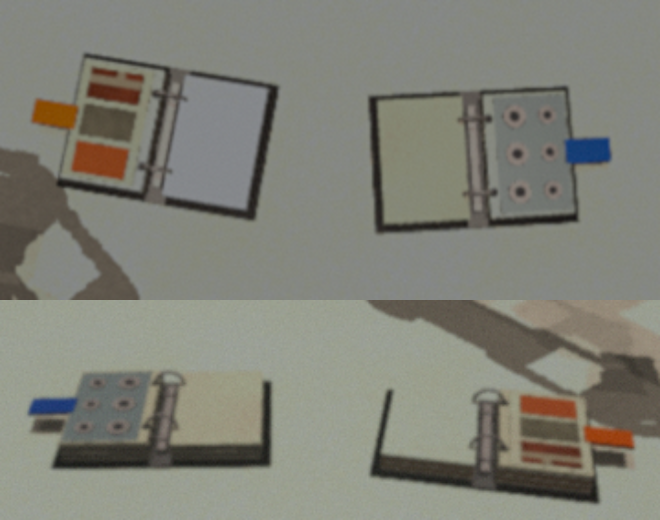

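The tan leaf lies flat on the left with its three swatches up and the orange tab out to the left. The blue-tab leaf is unmoved. Handing in.

```bash
python3 - <<'E'
from plant import bot
print(bot.close_job())
E
```

```text
the job is handed in; nothing more can be done
None
```

I turned the sanding-sheet leaf over across the rings onto the left side, let go, moved the arm clear and handed the job in at about 13.5 s.

**How it went:**
- **First grip:** it closed on nothing because the fingertips were about 30 mm higher than the reported tool position. I reopened and lowered further in small steps, with no contact force.
- **Second grip:** it held the tab, with the opening reading 29.5 mm on a 30 mm tab. I then carried the tab through a 147 mm arc over the hinge.

**Last checks:**
- The top and scene pictures show the leaf lying on the left with its three swatches up, and the orange tab out to the left. That it lies flat is judged by eye.
- The blue-tab leaf and the other binder look unchanged.
- The contact force was about 0 after release. The largest reading I saw at the end of a move was about 17–18 N, just before letting go.

**What disagreed:** the reported tool height did not match the pictures, as above. At the end of the arc the tool was also pushed about 7 mm outward with those 17–18 N, and both went away on release. I did not find the cause of either.

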